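# Catch the reader's falling lid and lower it shut

### The job

The sample lid of the bench-top reader stands open, leaning back. Nudge it forward past upright, catch it on a finger as it falls, and lower it on that finger until it is fully shut, without letting it drop onto the machine or pushing it hard; then come away. Do not pinch the lid, and leave everything else on and around the reader where it stands.

Things in the scene. Friction and masses are not known exactly. Their poses are not given: they have to be found in the camera images.
- reader: ivory bench-top reader, fixed. Origin: centre of its underside on the table; x from its front to its back (away from the robot), y to its left, z up. Housing x -170 to 170, y -180 to 180 mm, upright front face. Flat deck 110 mm high with a sunken open sample well; a hump 150 mm high fills x +40 to +170.
- hinge_mid (a point): middle of the lid's hinge line, at x -50, y 0, z 110.5 mm of the reader's frame; axes as the reader's; the hinge line runs along y. The lid's free edge (its underside) lies from here at x = -150 cos(angle), z = +150 sin(angle) mm.
- lid (a joint): lid angle, rad: 0 shut, flat on the deck; 1.57 upright; it starts leaning back, away from the robot, on its stop at 1.85. Lid of 175 to 350 g; balance is near 1.46, below that it falls shut by itself. Lightly damped hinge: from balance it takes about a second to gather way; not held, it bangs shut at over 2 rad/s.
- lid_edge (a point): middle of the lid's free edge, on the underside (the face that meets the deck). The lid is a plain slab, 150 mm hinge to free edge, 150 mm wide, 16 mm thick; the underside passes through the hinge line, the 16 mm lie above it (behind it while open). Shut, the free edge overhangs the reader's front face by 30 mm, so a finger can be under it and come away.
- cuvette_rack: white plastic rack block 100 x 50 x 32 mm with eight square holes, on the machine's deck to the left of the lid; origin at the centre of its underside. Bystander: leave alone.
- cuvette: single clear capped cuvette 12.5 x 12.5 x 53 mm standing on the deck to the right of the lid; origin at the centre of its underside. Bystander: leave alone.
- buffer_bottle: amber glass bottle, diameter 64 mm, 130 mm tall, standing to the right of the machine; origin at the centre of its underside. Bystander: leave alone.
- beaker: glass cup, diameter 72 mm, 85 mm tall, standing to the right of the machine; origin at the centre of its underside. Bystander: leave alone.
- tip_box: grey divided box 110 x 75 x 50 mm, in front of the machine to the left; origin at the centre of its underside. Bystander: leave alone.
- pipette: hand pipette about 260 mm long and 30 mm high lying flat in front of the machine to the right; origin near its middle. Bystander: leave alone.
- wash_jar: white jar, diameter 52 mm, 60 mm tall, to the left of the machine; origin at the centre of its underside. Bystander: leave alone.

How it is judged:
By the outcome, as a careful person would: the job done as asked, in the order asked, and still so for the second after the job is handed in, with the robot touching nothing.
It also fails if it takes over 45 s, if anything falls off the work surface, if the arm or the gripper's body presses on something with over 40 N, if the wrist force passes 120 N, or if a joint passes its speed limit or range.

### The arm

A 6-joint arm with a two-finger parallel gripper is mounted at the origin on the work surface. World frame = base frame: x ahead of the robot, y to its left, z up, the work surface at z = 0. Lengths are in mm, angles in rad, forces in N, time in s.
With the tool pointing down it reaches from about 350 to 875 mm from the base axis. Payload 4.2 kg.
Tool frame: the origin (TCP) lies at the very end of the fingers, on their centre line; the grasp point (between the pads) lies 19 mm behind it; z points along the fingers, y is the direction in which the jaws open and shut (so a half turn about z gives the same grasp; the last joint's range is limited). The gripper opens to 85 mm and grips with 20 to 120 N. Pads are 22 mm wide; open, the fingers measure 114 mm over their backs; the gripper's body (76 mm by 85 mm) begins 54 mm behind the grasp point. The pads swing forward as they close: fully open they stand 13 mm farther back than shut.
Start: joints at [-1.088, 0.385, 0.008, 0, -1.194, -0.259], TCP at [138.728, -609.388, 231.312] pointing down, gripper open.
Joint ranges: [-3.14, 3.14], [-1.21, 2.06], [-1.07, 1.41], [-3.16, 2.05], [-2.99, -0.16], [-3.1, 3.1]. Speed limits (rad/s): [2.79, 2.79, 3.14, 3.14, 3.14, 3.14].

### API

Orientations are given as a unit quaternion [x, y, z, w].
In Python, from bench import arm, optics, job gives the robot as it stands.
- The arm moves only by the tool send_rows, never from a script. Its argument "steps" is a list that holds one entry, the list of rows, each a list of 5 numbers: the shift along the tool's x, y, z in cm, then the turn about the tool's z in rad, then the opening, from 0 (shut) to 1 (fully open). A call has 1 to 10 rows; each row shifts and turns the pose as measured when the row begins, along the tool's axes as they then stand; what a row does not reach is not made up. A row lasts 1/12 s, in which the tool goes at most 41.7 mm and 7.16 degrees, less where a joint would pass 70% of its speed; a pose out of reach is approached as far as the arm can. A call with a gripper value outside its range is refused whole. The fingers move at their own pace and stop on an object; the grip force is fixed at half the most. Time passes only in rows, so rows that do not move let the fingers close. It gives the time, the measured TCP pose, the force and the opening at its end, in the units of the state.
- arm.read_state(): the state, without advancing time (a new reading comes with each control period).
- optics.get_image(name): name is "side" or "top"; returns (picture, depth): 480x640x3 uint8, blue, green, red; 480x640 float32, mm along the optical axis (not along the pixel's ray), 0 where there is no reading.
- optics.get_calibration(name): a dict with "K" (3x3 intrinsics, pixels), "rvec" (rotation vector, rad) and "tvec" (3), from world to camera coordinates, as OpenCV has them. Camera axes: x right, y down, z forward; pixel columns grow to the right and rows downward; lengths in mm; the calibration is good to about 2 mm. A picture is of the moment at which its call begins. get_calibration takes no time and is no camera call.
- job.job_done(): hands the job in, once; it reports no verdict.
The state is a dict: "clock": time; "joints": joint angles; "joint_vel": joint speeds; "joint_efforts": joint torques, N m; "position": TCP position; "ee_rot": TCP orientation; "contact_force": force on the tool from outside, world axes, zero at the start; "wrist_torque": the same for the moment, N m; "gripper_width": finger opening in mm.
Only numpy, scipy, OpenCV 4.12 (cv2) and the standard library are available. Lean on these libraries where they do the work, as an engineer would, in place of code of your own. Each camera call takes 0.05 s, during which the arm holds its last target. There are 200 camera calls.

## Working session

There is one attempt and no reset: what is moved stays moved. The work goes in short steps, Python scripts to look and compute and a tool call to move; the robot and the scene stay as the last step left them, time stands still between calls to the robot, and variables do not carry over. Pictures are saved under pics/ and viewed, about 8 in all and at most 12, crops included, and the job is handed in when it is done.

Besides the shell and the picture viewer there is one more tool, called after ">>>" as a command line: name --argument value ..., lists and objects as JSON in quotes. send_rows: Moves the arm, as the interface text tells. Its arguments: {"type":"object","properties":{"steps":{"type":"array","items":{"type":"array","items":{"type":"array","items":{"type":"number"}}}}},"required":["steps"]}

```bash
mkdir -p pics
cat > h.py <<'E'
import numpy as np, cv2
from bench import arm, optics, job
from scipy.spatial.transform import Rotation as R
def cam(n):
    c=optics.get_calibration(n); return np.array(c["K"],float),cv2.Rodrigues(np.array(c["rvec"],float))[0],np.array(c["tvec"],float).ravel()
def cloud(n,d):
    K,Rm,t=cam(n); v,u=np.mgrid[:480,:640]
    p=np.stack([(u-K[0,2])/K[0,0]*d,(v-K[1,2])/K[1,1]*d,d],-1)
    return (p-t)@Rm   # world
E
python3 - <<'E'
from h import *
for n in("side","top"):
    im,d=optics.get_image(n); cv2.imwrite(f"pics/{n}0.png",im); np.save(f"{n}0.npy",cloud(n,d)); np.save(f"{n}0d.npy",d)
    K,Rm,t=cam(n); print(n,-Rm.T@t,Rm[2])
s=arm.read_state(); print(s)
print(R.from_quat(s["ee_rot"]).as_matrix().round(3))
E
```

```text
side [ 326.07842561 -548.15856024  760.1665746 ] [ 0.30361621  0.61900278 -0.72432918]
top [ 466.23940077   20.98530621 1137.97614965] [ 0.12483144 -0.01368781 -0.99208354]
{'clock': 0.1, 'joints': array([-1.08837180e+00,  3.85473255e-01,  6.74857238e-03, -4.41885540e-04,
       -1.19398682e+00, -2.58615942e-01]), 'joint_vel': array([ 0.00089309, -0.00190816,  0.0042736 ,  0.00196209, -0.00093889,
       -0.00134564]), 'joint_efforts': array([-1.09729677e-03, -3.93317628e+01,  1.88930207e+01,  4.19787973e+00,
       -2.54356099e-03,  9.51826649e-06]), 'position': array([ 138.62633895, -608.89348031,  230.32836333]), 'ee_rot': array([-1.11589848e-01,  9.93753866e-01,  9.66966061e-04, -1.55314370e-04]), 'contact_force': array([ 0.57883493,  0.40686168, -0.58988724]), 'wrist_torque': array([ 0.01346517, -0.00291695, -0.03868495]), 'gripper_width': 85.30060680222023}
[[-0.975 -0.222 -0.001]
 [-0.222  0.975  0.002]
 [ 0.     0.002 -1.   ]]
```

View pics/side0.png

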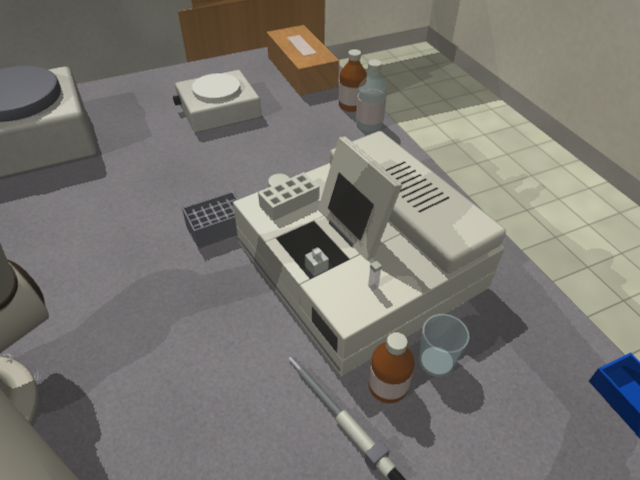

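View pics/top0.png

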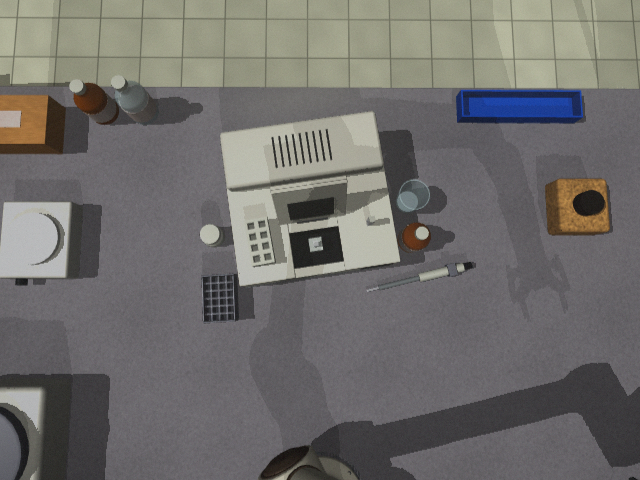

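Run:
```python
from h import *
P=np.load("top0.npy"); im=cv2.imread("pics/top0.png")
v,u=np.mgrid[:480,:640]; box=(u>210)&(u<410)&(v>100)&(v<300)
z=P[...,2]
print("table z",np.median(z[330:400,100:250]), "deck",np.median(z[255:262,355:385]),"hump",np.median(z[150:170,240:265]))
m=(box&(z>70)&(z<175)).astype(np.uint8)
m=cv2.morphologyEx(m,cv2.MORPH_OPEN,np.ones((7,7)))
n,l,st,_=cv2.connectedComponentsWithStats(m); k=1+np.argmax(st[1:,4]); 
print(cv2.minAreaRect(P[l==k][:,:2].astype(np.float32)))
h=box&(z>143)&(z<157)&(u>215)&(v<192)
r=cv2.minAreaRect(P[h][:,:2].astype(np.float32)); print("hump",r, cv2.boxPoints(r))
for a in (h,):
  pass
# lid top points
for n in("top","side"):
    Q=np.load(n+"0.npy"); q=Q[(Q[...,2]>165)&(Q[...,2]<275)&(Q[...,0]>350)&(Q[...,0]<700)&(abs(Q[...,1])<200)]
    print(n,len(q),q.min(0),q.max(0))
    t=q[q[:,2]>245]; print(len(t),t.mean(0), cv2.minAreaRect(t[:,:2].astype(np.float32)))
    w=q[q[:,2]>165]; c=w.mean(0); print("plane",c,np.linalg.svd(w-c,full_matrices=False)[2][2])
print([ (p,P[p[1],p[0]].round()) for p in ((210,234),(258,240),(370,215),(416,235),(412,195),(219,297),(420,275))])
```

```text
table z -1.0822507391526257 deck 108.67255431628323 hump 148.97362469084374
((681.7664794921875, 26.250823974609375), (339.0684814453125, 360.9956359863281), 8.415667533874512)
hump ((785.0852661132812, 41.97003173828125), (129.88037109375, 346.75299072265625), 8.533524513244629) [[ 695.137    203.79076]
 [ 746.591   -139.1234 ]
 [ 875.0335  -119.85069]
 [ 823.5795   223.06346]]
top 2136 [ 623.16204364 -113.86412742  165.03551978] [698.79603934 100.74930031 258.63296219]
697 [679.34111393  26.35978342 250.87489769] ((679.9820556640625, 26.074989318847656), (18.518959045410156, 149.6235809326172), 8.486849784851074)
plane [666.53003203  24.12661421 220.95763665] [-0.92207126 -0.13718361  0.3618912 ]
side 4152 [ 625.09931627 -114.82904498  165.03557073] [699.99992023 100.81682275 256.63875627]
828 [679.66395341  18.00513732 251.35651754] ((681.18994140625, 24.628173828125), (20.262948989868164, 152.57139587402344), 8.586334228515625)
plane [666.79625473  12.82240492 215.01611668] [-0.93216103 -0.15448521  0.32742959]
[((210, 234), array([609., 255.,  62.])), ((258, 240), array([586., 135., 139.])), ((370, 215), array([ 646., -111.,  106.])), ((416, 235), array([ 598., -209.,  127.])), ((412, 195), array([ 714., -229.,    5.])), ((219, 297), array([465., 235.,  42.])), ((420, 275), array([ 516., -239.,   23.]))]
```

>>> send_rows --steps '[[[0, 0, -2.2, -0.125, 0], [0, 0, -2.2, -0.125, 0], [0, 0, -2.2, -0.125, 0], [0, 0, -2.2, -0.125, 0], [0, 0, -2.2, -0.125, 0], [0, 0, -2.2, -0.125, 0], [0, 0, -2.2, -0.125, 0], [0, 0, -2.2, -0.125, 0], [0, 0, 0, -0.125, 0], [0, 0, 0, -0.125, 0]]]'

```text
clock: 0.93
position: [138.2, -607.2, 406.1]
ee_rot: [-0.674, 0.739, 0.009, 0.004]
contact_force: [0.4, -0.3, -1.4]
gripper_width: -0.2
```

```bash
cat > st.py <<'E'
from h import *
import sys
s=arm.read_state(); M=R.from_quat(s["ee_rot"]).as_matrix()
np.set_printoptions(suppress=True,precision=3)
print("t",s["clock"],"p",s["position"],"q",s["joints"],"F",s["contact_force"],"w",s["gripper_width"]);print(M)
ex=np.array([.989,.147,0]);ey=np.array([-.147,.989,0]);H=np.array([632,19,110.5])
d=s["position"]-H; print("from hinge",d@ex,d@ey,d[2], "tilt deg",np.degrees(np.arccos(-M[2,2])))
if len(sys.argv)>3:
    g=np.array([float(a) for a in sys.argv[1:4]]); w=H+g[0]*ex+g[1]*ey+[0,0,g[2]]
    print("tool shift cm",M.T@(w-s["position"])/10)
E
python3 st.py -60 60 300
```

```text
t 0.9333 p [ 138.199 -607.155  406.074] q [-1.089  0.336  0.361 -0.004 -1.615  0.997] F [ 0.356 -0.268 -1.399] w -0.19469121199484235
[[-0.092 -0.996 -0.006]
 [-0.996  0.092  0.019]
 [-0.019  0.007 -1.   ]]
from hinge -580.4141848327833 -546.6787601739704 295.5737022179637 tilt deg 1.1475317690983546
tool shift cm [-71.284 -36.181   0.618]
```

>>> send_rows --steps '[[[-3.4, -2.0, 0, 0, 0], [-3.4, -2.0, 0, 0, 0], [-3.4, -2.0, 0, 0, 0], [-3.4, -2.0, 0, 0, 0], [-3.4, -2.0, 0, 0, 0], [-3.4, -2.0, 0, 0, 0], [-3.4, -2.0, 0, 0, 0], [-3.4, -2.0, 0, 0, 0], [-3.4, -2.0, 0, 0, 0], [-3.4, -2.0, 0, 0, 0]]]'

```text
clock: 1.77
position: [371.8, -277.6, 403.5]
ee_rot: [-0.67, 0.742, 0.015, 0.005]
contact_force: [1.4, -0.5, -0.4]
gripper_width: 0.1
```

```bash
python3 st.py -60 30 295
```

```text
t 1.7667 p [ 371.775 -277.592  403.528] q [-0.307  0.042 -0.006 -0.025 -1.545  0.206] F [ 1.407 -0.497 -0.386] w 0.10157781954117873
[[-0.101 -0.995 -0.013]
 [-0.994  0.101  0.03 ]
 [-0.029  0.016 -0.999]]
from hinge -300.9618844174164 -255.07631581055824 293.0276777730918 tilt deg 1.8779336409867344
tool shift cm [-33.566 -16.335   0.508]
```

>>> send_rows --steps '[[[-2.7, -2.9, 0, 0, 0], [-2.7, -2.9, 0, 0, 0], [-2.7, -2.9, 0, 0, 0], [-2.7, -2.9, 0, 0, 0], [-2.7, -2.9, 0, 0, 0], [-2.7, -2.9, 0, 0, 0], [-2.7, -2.9, 0, 0, 0], [-2.7, -2.9, 0, 0, 0], [0, 0, 0, -0.12, 0], [0, 0, 0, -0.12, 0]]]'

```text
clock: 2.6
position: [635.5, -64.0, 400.2]
ee_rot: [0.76, -0.65, -0.018, -0.005]
contact_force: [-0.1, -0.5, 0.7]
gripper_width: -0.2
```

```bash
python3 st.py -60 30 295
```

```text
t 2.6 p [635.519 -63.982 400.223] q [ 0.136  0.37   0.408 -0.035 -1.625  0.019] F [-0.144 -0.518  0.652] w -0.1590352315351345
[[ 0.155 -0.988 -0.021]
 [-0.987 -0.156  0.032]
 [-0.035  0.016 -0.999]]
from hinge -8.718257629045432 -82.58608190691157 289.7234570253835 tilt deg 2.201258435887657
tool shift cm [-11.312   5.036  -0.052]
```

>>> send_rows --steps '[[[0, -4, 0, 0, 0], [0, -4, 0, 0, 0], [0, -4, 0, 0, 0], [0, -4, 0, 0, 0], [0, -4, 0, 0, 0], [0, -4, 0, 0, 0], [0, -4, 0, 0, 0], [0, -4, 0, 0, 0]]]'

```text
clock: 3.27
position: [868.8, -13.5, 345.3]
ee_rot: [0.761, -0.648, -0.011, -0.007]
contact_force: [0.7, 0.4, -1.0]
gripper_width: -0.2
```

```bash
python3 st.py
```

```text
t 3.2667 p [868.819 -13.535 345.251] q [ 0.161  0.982  1.404 -0.028 -1.996 -0.011] F [ 0.694  0.406 -0.965] w -0.21198109813889945
[[ 0.16  -0.987 -0.007]
 [-0.987 -0.16   0.024]
 [-0.025  0.003 -1.   ]]
from hinge 229.43137690115415 -66.98960747542162 234.75093393491483 tilt deg 1.4579339391896613
```

>>> send_rows --steps '[[[0, -3, -3, 0, 0], [0, -3, -3, 0, 0], [0, -3, -3, 0, 0], [0, -3, -3, 0, 0]]]'

```text
clock: 3.6
position: [870.3, 6.4, 383.9]
ee_rot: [0.761, -0.648, 0.021, -0.028]
contact_force: [-0.3, 0.2, 0.3]
gripper_width: 0.0
```

```bash
python3 st.py
```

```text
t 3.6 p [870.287   6.376 383.893] q [ 0.191  0.943  1.408 -0.003 -1.964 -0.032] F [-0.279  0.167  0.29 ] w 0.003986459620542945
[[ 0.16  -0.985  0.069]
 [-0.987 -0.159  0.016]
 [-0.005 -0.071 -0.997]]
from hinge 233.809680767606 -47.51373574897667 273.39292774699544 tilt deg 4.062312531107923
```

>>> send_rows --steps '[[[0, -3, -3, 0, 0], [0, -3, -3, 0, 0], [0, -3, -3, 0, 0], [0, -3, -3, 0, 0], [0, -3, -3, 0, 0], [0, -3, -3, 0, 0], [0, -3, -3, 0, 0], [0, -3, -3, 0, 0], [0, -3, -3, 0, 0], [0, -3, -3, 0, 0]]]'

```text
clock: 4.43
position: [833.6, 41.5, 555.3]
ee_rot: [0.749, -0.64, 0.126, -0.115]
contact_force: [0.2, -0.5, 0.1]
gripper_width: -0.2
```

```bash
python3 st.py
```

```text
t 4.4333 p [833.61   41.546 555.299] q [ 0.27   0.759  1.407  0.083 -1.884 -0.075] F [ 0.167 -0.511  0.133] w -0.1649509229059695
[[ 0.149 -0.93   0.336]
 [-0.988 -0.154  0.012]
 [ 0.041 -0.334 -0.942]]
from hinge 202.70631209175045 -7.338234232164581 444.79861394903946 tilt deg 19.66103609786934
```

>>> send_rows --steps '[[[0, -4, 0, 0, 0], [0, -4, 0, 0, 0], [0, -4, 0, 0, 0], [0, -4, 0, 0, 0], [0, -4, 0, 0, 0], [0, -4, 0, 0, 0], [0, -4, 0, 0, 0], [0, -4, 0, 0, 0], [0, -4, 0, 0, 0], [0, -4, 0, 0, 0]]]'

```text
clock: 5.27
position: [944.7, 88.1, 545.4]
ee_rot: [0.724, -0.619, 0.226, -0.203]
contact_force: [-0.5, 0.2, 0.5]
gripper_width: -0.1
```

```bash
python3 st.py -10 0 180
```

```text
t 5.2667 p [944.689  88.116 545.409] q [ 0.313  0.837  1.406  0.166 -1.543 -0.111] F [-0.492  0.248  0.467] w -0.1408224388718684
[[ 0.131 -0.805  0.579]
 [-0.989 -0.151  0.014]
 [ 0.076 -0.574 -0.815]]
from hinge 319.40927602224355 22.390902904377405 434.9090212351251 tilt deg 35.365841612407934
tool shift cm [ 0.822 41.658  2.025]
```

```bash
python3 st.py -24 0 210 | tail -1
```

```text
tool shift cm [ 1.073 41.083 -1.225]
```

>>> send_rows --steps '[[[0.1, 4.0, -0.1, 0, 1], [0.1, 4.0, -0.1, 0, 1], [0.1, 4.0, -0.1, 0, 1], [0.1, 4.0, -0.1, 0, 1], [0.1, 4.0, -0.1, 0, 1], [0.1, 4.0, -0.1, 0, 1], [0.1, 4.0, -0.1, 0, 1], [0.1, 4.0, -0.1, 0, 1], [0.1, 4.0, -0.1, 0, 1], [0.1, 3.0, -0.1, 0, 1]]]'

```text
clock: 6.1
position: [688.0, 36.6, 366.2]
ee_rot: [0.724, -0.617, 0.229, -0.205]
contact_force: [0.2, 0.7, -0.8]
gripper_width: 85.4
```

```bash
python3 st.py -24 0 200
python3 - <<'E'
from h import *
im,d=optics.get_image("side"); cv2.imwrite("pics/side1.png",cv2.resize(im[0:360,140:600],None,fx=1.6,fy=1.6))
s=arm.read_state();M=R.from_quat(s["ee_rot"]).as_matrix();K,Rm,t=cam("side")
H=np.array([632,19,110.5])
pts=[s["position"]]+[s["position"]+M@[0,sg*42.5,-13] for sg in(1,-1)]
for p in pts:
    c=Rm@p+t; c=K@c/c[2]; print(((c[:2]-[140,0])*1.6).round())
E
```

```text
t 6.1 p [687.981  36.574 366.176] q [ 0.359  0.146 -0.246  0.343 -0.609 -0.425] F [ 0.191  0.652 -0.787] w 85.41797500927765
[[ 0.133 -0.801  0.584]
 [-0.988 -0.154  0.014]
 [ 0.079 -0.579 -0.811]]
from hinge 57.94883897735345 9.151573385474524 255.67559980956923 tilt deg 35.76448074327233
tool shift cm [ 0.584  9.931 -0.17 ]
[368. 157.]
[329. 184.]
[394. 112.]
```

View pics/side1.png

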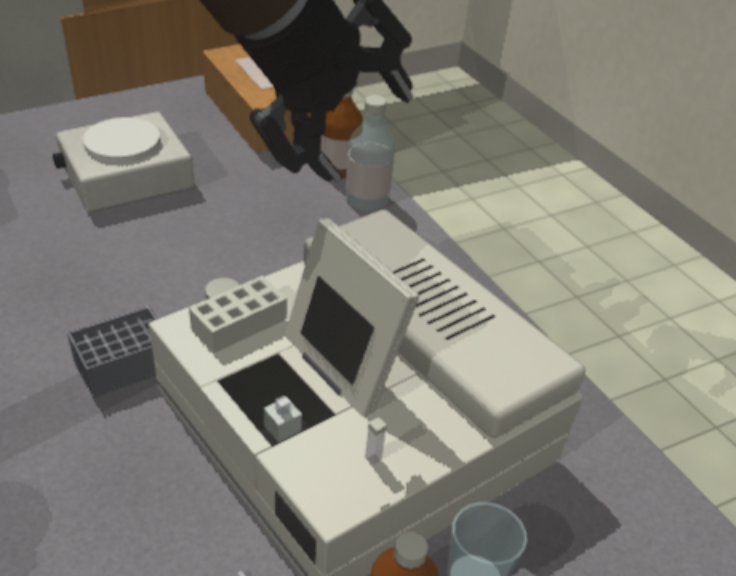

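```bash
python3 st.py -24 0 200|tail -2;  python3 st.py 44.5 0 101|tail -1
```

```text
from hinge 49.52637648577274 7.382684469024187 246.70316789801177 tilt deg 34.834614618352404
tool shift cm [ 0.466  8.725 -0.276]
tool shift cm [-0.428  8.68  11.729]
```

>>> send_rows --steps '[[[0.1, 3.0, 0, 0, 1], [0.1, 3.0, -0.1, 0, 1], [0.1, 2.5, -0.1, 0, 1], [0, 0, 0, 0, 1]]]'

```text
clock: 6.48
position: [604.5, 16.4, 308.8]
ee_rot: [0.727, -0.619, 0.223, -0.196]
contact_force: [0.1, -1.2, -0.7]
gripper_width: 85.7
```

```bash
python3 st.py 44.5 0 101
```

```text
t 6.4833 p [604.51   16.396 308.847] q [ 0.367  0.035 -0.542  0.454 -0.461 -0.56 ] F [ 0.089 -1.179 -0.701] w 85.72730913291146
[[ 0.135 -0.812  0.567]
 [-0.987 -0.158  0.009]
 [ 0.082 -0.562 -0.823]]
from hinge -27.570429391083767 1.4658921427413114 198.34707765307064 tilt deg 34.579715094921966
tool shift cm [-0.736 -0.485 12.081]
```

>>> send_rows --steps '[[[-0.2, -0.2, 2.5, 0, 1], [-0.2, -0.2, 2.5, 0, 1], [-0.1, -0.2, 2.5, 0, 1], [-0.1, 0, 2.0, 0, 1], [-0.1, 0, 1.5, 0, 1], [0, 0, 0, 0, 1]]]'

```text
clock: 6.98
position: [677.2, 29.4, 229.5]
ee_rot: [0.728, -0.615, 0.227, -0.202]
contact_force: [-0.5, -1.6, -0.6]
gripper_width: 85.4
```

```bash
python3 st.py 44.5 0 101
python3 - <<'E'
from h import *
im,d=optics.get_image("side"); cv2.imwrite("pics/side2.png",cv2.resize(im[60:320,220:520],None,fx=2.3,fy=2.3))
E
```

```text
t 6.9833 p [677.186  29.415 229.521] q [ 0.246  0.225 -0.638  0.904 -0.162 -0.936] F [-0.54  -1.557 -0.575] w 85.35785639179309
[[ 0.141 -0.803  0.579]
 [-0.987 -0.162  0.015]
 [ 0.082 -0.574 -0.815]]
from hinge 46.21955317183331 3.658425354524291 119.02094006963969 tilt deg 35.412329203972995
tool shift cm [0.218 1.191 1.395]
```

View pics/side2.png

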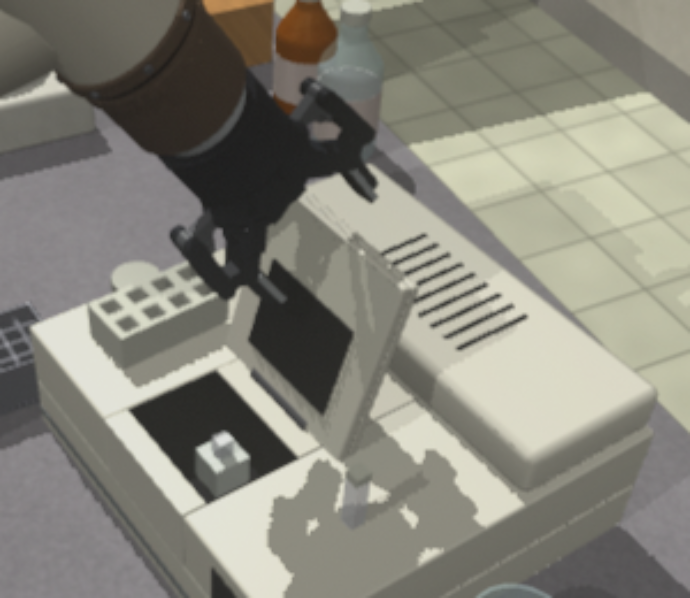

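```bash
cat > fk.py <<'E'
import numpy as np
from scipy.spatial.transform import Rotation as R
from scipy.optimize import least_squares
Q=np.array([[-1.08837,.385473,.006749,-.00044,-1.19399,-.2586],[-1.089,.336,.361,-.004,-1.615,.997],[-.307,.042,-.006,-.025,-1.545,.206],[.136,.37,.408,-.035,-1.625,.019],[.161,.982,1.404,-.028,-1.996,-.011],[.191,.943,1.408,-.003,-1.964,-.032],[.27,.759,1.407,.083,-1.884,-.075],[.313,.837,1.406,.166,-1.543,-.111],[.359,.146,-.246,.343,-.609,-.425],[.367,.035,-.542,.454,-.461,-.56],[.246,.225,-.638,.904,-.162,-.936]])
P=np.array([[138.63,-608.89,230.33],[138.199,-607.155,406.074],[371.775,-277.592,403.528],[635.519,-63.982,400.223],[868.819,-13.535,345.251],[870.287,6.376,383.893],[833.61,41.546,555.299],[944.689,88.116,545.409],[687.981,36.574,366.176],[604.51,16.396,308.847],[677.186,29.415,229.521]])
Z=np.array([[-.001,.002,-1],[-.006,.019,-1],[-.013,.03,-.999],[-.021,.032,-.999],[-.007,.024,-1],[.069,.016,-.997],[.336,.012,-.942],[.579,.014,-.815],[.584,.014,-.811],[.567,.009,-.823],[.579,.015,-.815]])
def fk(q,p,s4=1,s6=1):
    h,L1,L2,c,d,a1,e=p
    R1=R.from_euler('z',q[0]); RF=R1*R.from_euler('y',q[1]-q[2]); R4=RF*R.from_euler('x',s4*q[3])
    R5=R4*R.from_euler('y',-q[4]); # x axis= tool z
    pos=R1.apply([a1+L1*np.sin(q[1]),0,h+L1*np.cos(q[1])])+RF.apply([L2,0,e])+R4.apply([0,c,0])+R5.apply([d,0,0])
    R6=R5*R.from_euler('x',s6*q[5])
    return pos,R6
if __name__=="__main__":
  for s4 in(1,-1):
    f=lambda p:np.concatenate([np.concatenate([fk(q,p,s4)[0]-x,100*(fk(q,p,s4)[1].apply([1,0,0])-z)]) for q,x,z in zip(Q,P,Z)])
    r=least_squares(f,[245,540,540,-150,300,0,0]); print(s4,r.x.round(1),abs(r.fun.reshape(-1,6)).max(0).round(1))
E
python3 fk.py
```

```text
1 [ 235.7  492.9  291.3 -183.7  312.2  168.8   44.2] [1.076e+02 9.500e+01 8.340e+01 1.400e+01 3.640e+01 1.000e-01]
-1 [ 1.603e+02  5.652e+02  4.219e+02 -1.598e+02  2.977e+02 -2.000e-01
  1.000e-01] [0.3 0.5 0.3 0.1 0.1 0.1]
```

```bash
cat > ik.py <<'E'
from fk import *
p0=[160.3,565.2,421.9,-159.8,297.7,0,0]
lo=np.array([-3.14,-1.21,-1.07,-3.16,-2.99,-3.1]);hi=np.array([3.14,2.06,1.41,2.05,-.16,3.1])
ex=np.array([.989,.147,0]);ey=np.array([-.147,.989,0]);H=np.array([632,19,110.5])
def W(v): return H+v[0]*ex+v[1]*ey+np.array([0,0,v[2]])
def ik(pos,z,seeds):
    best=None
    for s in seeds:
        f=lambda q:(lambda a:np.concatenate([(a[0]-pos),300*(a[1].apply([1,0,0])-z)]))(fk(q,p0,-1))
        r=least_squares(f,np.clip(s,lo+1e-3,hi-1e-3),bounds=(lo,hi))
        if best is None or r.cost<best.cost-1e-3: best=r
    return best
S=[[.2,.2,-.5,a,-.5,0] for a in(0,-1.5,-3,1.5)]+[[.2,-.5,-.9,a,-.5,0] for a in(0,-1.5,-3,1.5)]
if __name__=="__main__":
  np.set_printoptions(suppress=True,precision=2)
  for t in (0,10,15,20,25,30,40):
    T=np.radians(t); z=np.sin(T)*ex-[0,0,np.cos(T)]; 
    zz=np.array([np.sin(T),0,-np.cos(T)]);yy=np.array([-np.cos(T),0,-np.sin(T)])
    for a in(1.2,.6,0):
        e=np.array([-150*np.cos(a),0,150*np.sin(a)])
        for nm,tc in(("open",e+33*zz-42.5*yy),("shut",e+20*zz+14.5*yy)):
            r=ik(W(tc),z,S); print(t,a,nm,"tcp",tc.round(),"cost",round(r.cost,1),r.x)
E
python3 ik.py
```

```text
0 1.2 open tcp [-12.   0. 107.] cost 0.0 [ 0.29  0.39 -0.03 -0.   -1.16 -0.25]
0 1.2 shut tcp [-69.   0. 120.] cost 0.0 [ 0.3   0.28 -0.15 -0.   -1.14  0.64]
0 0.6 open tcp [-81.   0.  52.] cost 0.0 [ 0.31  0.32 -0.27 -0.   -0.98  1.05]
0 0.6 shut tcp [-138.    0.   65.] cost 0.0 [ 0.33  0.22 -0.39 -0.   -0.97  0.45]
0 0 open tcp [-108.    0.  -33.] cost 0.0 [ 0.31  0.39 -0.43 -0.   -0.75 -0.92]
0 0 shut tcp [-164.    0.  -20.] cost 0.0 [ 0.34  0.29 -0.55  0.   -0.73  1.37]
10 1.2 open tcp [ -7.   0. 115.] cost 0.0 [ 0.3   0.31 -0.15  0.03 -0.94 -2.98]
10 1.2 shut tcp [-65.   0. 118.] cost 0.0 [ 0.32  0.21 -0.28  0.04 -0.91  1.59]
10 0.6 open tcp [-76.   0.  60.] cost 0.0 [ 0.32  0.24 -0.39  0.04 -0.76  0.49]
10 0.6 shut tcp [-135.    0.   62.] cost 0.0 [ 0.35  0.14 -0.52  0.05 -0.74 -1.72]
10 0 open tcp [-102.    0.  -25.] cost 0.0 [ 0.33  0.32 -0.56  0.06 -0.52 -1.71]
10 0 shut tcp [-161.    0.  -22.] cost 0.0 [ 0.36  0.23 -0.7   0.08 -0.48 -1.95]
15 1.2 open tcp [ -5.   0. 119.] cost 0.0 [ 0.31  0.27 -0.22  0.06 -0.83  3.1 ]
15 1.2 shut tcp [-63.   0. 117.] cost 0.0 [ 0.33  0.17 -
[... 1595 characters left out ...]
t 19.7 [ 0.33  0.04 -0.89  0.5  -0.16 -1.73]
30 0 open tcp [-97.   0.  -7.] cost 360.0 [ 0.3   0.22 -0.7  -0.01 -0.16 -3.1 ]
30 0 shut tcp [-153.    0.  -25.] cost 578.1 [ 0.26  0.19 -0.73 -0.32 -0.16  3.1 ]
40 1.2 open tcp [ -1.   0. 142.] cost 32.3 [ 0.29  0.12 -0.64  0.49 -0.16  2.18]
40 1.2 shut tcp [-53.   0. 115.] cost 206.8 [ 0.3   0.07 -0.7   0.34 -0.16 -0.44]
40 0.6 open tcp [-70.   0.  87.] cost 441.4 [ 0.29  0.08 -0.68  0.08 -0.16 -1.12]
40 0.6 shut tcp [-122.    0.   60.] cost 677.3 [ 0.24  0.05 -0.68 -0.33 -0.16  1.74]
40 0 open tcp [-96.   0.   2.] cost 475.7 [ 0.06  0.22 -0.53 -1.06 -0.16 -3.1 ]
40 0 shut tcp [-148.    0.  -25.] cost 135.2 [-0.05  0.2  -0.61 -1.39 -0.16 -3.1 ]
```

>>> send_rows --steps '[[[0, 0.2, -2.5, 0, 1], [0, 0.2, -3, 0, 1], [0, 0.2, -3, 0, 1], [0, 0, -3, 0, 1], [0, 0, -3, 0, 1], [0, 0, 0, 0, 1]]]'

```text
clock: 7.53
position: [587.1, 31.5, 357.2]
ee_rot: [0.728, -0.611, 0.225, -0.214]
contact_force: [-0.4, 0.7, 0.8]
gripper_width: 85.6
```

```bash
python3 st.py -230 0 100
```

```text
t 7.5333 p [587.093  31.519 357.216] q [ 0.415 -0.039 -0.489  0.398 -0.554 -0.52 ] F [-0.387  0.724  0.816] w 85.63033626498049
[[ 0.152 -0.793  0.59 ]
 [-0.986 -0.161  0.037]
 [ 0.065 -0.587 -0.807]]
from hinge -42.57276986792547 18.982212988086665 246.71643155630545 tilt deg 36.21906448414841
tool shift cm [ 0.838 23.843  0.898]
```

>>> send_rows --steps '[[[0.1, 3.5, 0.1, 0, 1], [0.1, 3.5, 0.1, 0, 1], [0.1, 3.5, 0.1, 0, 1], [0.1, 3.5, 0.1, 0, 1], [0.1, 3.5, 0.1, 0, 1], [0.1, 3.5, 0.1, 0, 1], [0, 3, 0.1, 0, 1]]]'

```text
clock: 8.12
position: [428.8, -13.6, 247.2]
ee_rot: [0.729, -0.601, 0.219, -0.245]
contact_force: [1.6, -1.0, 0.6]
gripper_width: 85.5
```

```bash
python3 st.py -230 0 50
```

```text
t 8.1167 p [428.812 -13.621 247.209] q [ 0.325 -0.275 -1.065  0.742 -0.16  -0.832] F [ 1.588 -1.018  0.576] w 85.5342135902184
[[ 0.181 -0.768  0.614]
 [-0.983 -0.158  0.093]
 [ 0.025 -0.62  -0.784]]
from hinge -205.7484186346165 -2.3935525219344385 136.70919672389934 tilt deg 38.37341081132808
tool shift cm [-0.543  7.263  5.296]
```

>>> send_rows --steps '[[[0, 1.6, 1.9, 0, 1], [0, 1.6, 1.9, 0, 1], [0, 1.6, 1.9, 0, 1], [0, 1.6, 1.9, 0, 1], [0, 1.6, 1.9, 0, 1]]]'

```text
clock: 8.53
position: [401.9, -32.1, 202.3]
ee_rot: [0.739, -0.603, 0.184, -0.238]
contact_force: [0.5, -0.4, -0.4]
gripper_width: 85.6
```

```bash
python3 st.py -230 0 50
```

```text
t 8.5333 p [401.885 -32.099 202.315] q [ 0.342 -0.249 -1.066  0.43  -0.16  -0.546] F [ 0.482 -0.369 -0.354] w 85.56748106523496
[[ 0.204 -0.804  0.559]
 [-0.979 -0.159  0.129]
 [-0.014 -0.574 -0.819]]
from hinge -235.0950641494095 -16.71006124747806 91.81493932605056 tilt deg 35.015918240593244
tool shift cm [-1.578  1.911  3.795]
```

>>> send_rows --steps '[[[-0.3, 0.7, 2.5, 0, 1], [-0.3, 0.7, 2.5, 0, 1], [-0.3, 0.7, 2.5, 0, 1], [-0.3, 0.7, 2.5, 0, 1], [0, 0.7, 2.5, 0, 1]]]'

```text
clock: 8.95
position: [394.9, -15.8, 165.2]
ee_rot: [0.75, -0.607, 0.148, -0.215]
contact_force: [0.2, 0.4, -0.4]
gripper_width: 85.1
```

```bash
python3 st.py -215 0 10
```

```text
t 8.95 p [394.852 -15.774 165.184] q [ 0.395 -0.173 -1.067  0.348 -0.16  -0.514] F [ 0.247  0.445 -0.391] w 85.08360786000794
[[ 0.219 -0.848  0.484]
 [-0.975 -0.17   0.143]
 [-0.039 -0.503 -0.864]]
from hinge -239.6514094372182 0.4690888671562021 54.68397366701362 tilt deg 30.277413650821522
tool shift cm [0.399 0.115 5.09 ]
```

>>> send_rows --steps '[[[0.1, 0, 3, 0, 1], [0.1, 0, 3, 0, 1], [0.1, 0, 3, 0, 1], [0.1, 0, 3, 0, 1], [0.1, 0, 3, 0, 1], [0.1, 0, 3, 0, 1]]]'

```text
clock: 9.45
position: [400.9, 6.9, 121.3]
ee_rot: [0.762, -0.617, 0.114, -0.16]
contact_force: [-0.1, -0.6, 0.8]
gripper_width: 85.5
```

```bash
python3 st.py -215 0 10
```

```text
t 9.45 p [400.87    6.932 121.268] q [ 0.442 -0.034 -1.068  0.419 -0.16  -0.634] F [-0.082 -0.579  0.838] w 85.49075564533413
[[ 0.213 -0.904  0.371]
 [-0.977 -0.188  0.104]
 [-0.024 -0.384 -0.923]]
from hinge -230.3620500606499 22.040796349803667 10.76770177552315 tilt deg 22.649115200446438
tool shift cm [ 2.304 -1.275  0.554]
```

>>> send_rows --steps '[[[0.5, 0, 3, 0, 1], [0.5, 0, 3, 0, 1], [0.5, 0, 3, 0, 1]]]'

```text
clock: 9.7
position: [400.4, 5.5, 98.0]
ee_rot: [0.766, -0.621, 0.101, -0.129]
contact_force: [0.5, 1.0, 0.1]
gripper_width: 85.8
```

```bash
python3 st.py -215 0 60
```

```text
t 9.7 p [400.418   5.485  97.955] q [ 0.438  0.034 -1.068  0.443 -0.161 -0.656] F [0.464 1.029 0.1  ] w 85.76328042725694
[[ 0.208 -0.926  0.316]
 [-0.978 -0.195  0.072]
 [-0.005 -0.324 -0.946]]
from hinge -231.02098142484513 20.676126392034107 -12.544866524611095 tilt deg 18.893535594462648
tool shift cm [ 2.125 -3.75  -6.396]
```

```bash
python3 st.py -185 0 130|tail -1;python3 st.py -4 0 216|tail -1
```

```text
tool shift cm [  2.274  -8.849 -12.051]
tool shift cm [  3.348 -28.726 -14.345]
```

>>> send_rows --steps '[[[0.5, -2.0, -3, 0, 1], [0.5, -2.0, -3, 0, 1], [0.5, -2.4, -3, 0, 1], [0.5, -2.4, -3, 0, 1], [0.2, -3.6, -1, 0, 1], [0.2, -3.8, -0.4, 0, 1], [0.2, -3.8, -0.3, 0, 1], [0.2, -3.8, -0.3, 0, 1], [0.2, -3, -0.3, 0, 1], [0, 0, 0, 0, 1]]]'

```text
clock: 10.53
position: [613.0, 12.7, 304.9]
ee_rot: [0.767, -0.624, 0.097, -0.113]
contact_force: [0.0, 0.6, 1.3]
gripper_width: 85.4
```

```bash
python3 st.py -4 0 216;python3 st.py 37 0 98|tail -1
```

```text
t 10.5333 p [613.022  12.689 304.853] q [ 0.302  0.178 -0.145  0.044 -0.952 -0.116] F [0.041 0.551 1.292] w 85.4361112023865
[[ 0.203 -0.936  0.289]
 [-0.979 -0.196  0.053]
 [ 0.007 -0.294 -0.956]]
from hinge -19.696554744377348 -3.4519687414523172 194.35255044107572 tilt deg 17.080963356684496
tool shift cm [-0.239 -2.153 -1.605]
tool shift cm [-0.093 -2.6   10.878]
```

>>> send_rows --steps '[[[0, -3.5, -2, 0, 1], [0, -3.5, -2, 0, 1], [0, -3.5, -2, 0, 1], [0, -3.5, -2, 0, 1], [0, -3.5, -2, 0, 1], [0, -3.5, -2, 0, 1], [0, -3.5, -2, 0, 1], [0, -3.5, -2, 0, 1], [0, -3.5, -2, 0, 1]]]'

```text
clock: 11.28
position: [825.4, 55.0, 507.7]
ee_rot: [0.767, -0.629, 0.081, -0.093]
contact_force: [2.4, 0.7, 1.3]
gripper_width: 85.3
```

```bash
python3 st.py -4 0 216
```

```text
t 11.2833 p [825.406  54.996 507.724] q [ 0.27   0.719  1.232  0.026 -1.837 -0.063] F [2.388 0.698 1.317] w 85.34707383382063
[[ 0.195 -0.95   0.242]
 [-0.981 -0.191  0.041]
 [ 0.007 -0.245 -0.969]]
from hinge 196.5697809287394 7.1688845160518255 397.22387048977777 tilt deg 14.19941164547532
tool shift cm [-0.4   23.901 12.646]
```

>>> send_rows --steps '[[[0, -4, 0, 0, 1], [0, -4, 0, 0, 1], [0, -4, 0, 0, 1], [0, -4, 0, 0, 1], [0, -4, 0, 0, 1], [0, -4, 0, 0, 1], [0, 0, 0, 0, 1]]]'

```text
clock: 11.87
position: [921.0, 89.1, 423.7]
ee_rot: [0.762, -0.629, 0.112, -0.107]
contact_force: [-0.1, 0.3, -2.0]
gripper_width: 85.6
```

```bash
python3 st.py -4 0 216
```

```text
t 11.8667 p [921.038  89.114 423.656] q [ 0.291  0.92   1.399  0.068 -1.745 -0.078] F [-0.108  0.261 -1.96 ] w 85.56536984114163
[[ 0.184 -0.934  0.306]
 [-0.982 -0.186  0.022]
 [ 0.036 -0.305 -0.952]]
from hinge 296.16528194531367 26.853859092247575 313.1561535975614 tilt deg 17.862387208604158
tool shift cm [ 1.196 31.645  0.128]
```

>>> send_rows --steps '[[[0, -4, -1, 0, 1], [0, -4, -1, 0, 1]]]'

```text
clock: 12.03
position: [934.8, 97.2, 427.0]
ee_rot: [0.758, -0.627, 0.13, -0.122]
contact_force: [0.0, -0.0, -0.7]
gripper_width: 85.1
```

```bash
python3 st.py -4 0 216
```

```text
t 12.0333 p [934.826  97.162 426.952] q [ 0.301  0.927  1.406  0.084 -1.7   -0.086] F [ 0.021 -0.006 -0.702] w 85.09269846625205
[[ 0.18  -0.919  0.35 ]
 [-0.983 -0.184  0.022]
 [ 0.045 -0.348 -0.936]]
from hinge 310.9848210597266 32.786903969877606 316.45152395620903 tilt deg 20.55191306937994
tool shift cm [ 1.772 33.146 -1.513]
```

>>> send_rows --steps '[[[0.2, 3.9, -0.2, 0, 1], [0.2, 3.9, -0.2, 0, 1], [0.2, 3.9, -0.2, 0, 1], [0.2, 3.9, -0.2, 0, 1], [0.2, 3.9, -0.2, 0, 1], [0.2, 3.9, -0.2, 0, 1], [0.2, 3.9, -0.2, 0, 1], [0.2, 3.9, -0.2, 0, 1], [0.2, 2.0, 0, 0, 1], [0, 0, 0, 0, 1]]]'

```text
clock: 12.87
position: [676.1, 31.4, 348.0]
ee_rot: [0.757, -0.625, 0.138, -0.13]
contact_force: [-0.4, -0.1, 0.6]
gripper_width: 85.3
```

```bash
python3 st.py -4 0 216;python3 st.py 37 0 98|tail -1
```

```text
t 12.8667 p [676.083  31.371 348.014] q [ 0.327  0.233 -0.017  0.117 -0.956 -0.187] F [-0.365 -0.057  0.573] w 85.32529967056973
[[ 0.18  -0.911  0.371]
 [-0.983 -0.184  0.024]
 [ 0.046 -0.369 -0.928]]
from hinge 45.41696617746934 5.754628977712366 237.51428993639792 tilt deg 21.802320856902828
tool shift cm [0.31  5.409 0.185]
tool shift cm [-0.095  5.952 12.659]
```

>>> send_rows --steps '[[[0.1, 3, 0, 0, 1], [0.1, 2.8, 0, 0, 1], [0, 0, 0, 0, 1], [0, 0, 3, 0, 1], [0, 0, 3, 0, 1], [0, 0, 3, 0, 1], [0, 0, 2, 0, 1], [0, 0, 0, 0, 1]]]'

```text
clock: 13.53
position: [673.6, 23.3, 243.5]
ee_rot: [0.755, -0.622, 0.151, -0.146]
contact_force: [0.3, 0.2, -0.2]
gripper_width: 85.3
```

```bash
python3 st.py 37 0 101
```

```text
t 13.5333 p [673.618  23.318 243.542] q [ 0.314  0.271 -0.255  0.16  -0.637 -0.231] F [ 0.29   0.193 -0.216] w 85.2996051869993
[[ 0.182 -0.894  0.409]
 [-0.982 -0.184  0.033]
 [ 0.046 -0.408 -0.912]]
from hinge 41.795350677929015 -1.847349347976805 133.04206395639036 tilt deg 24.256030704545868
tool shift cm [-0.348  1.737  2.719]
```

>>> send_rows --steps '[[[-0.1, 0, 1.5, 0, 1], [-0.1, 0.5, 1.5, 0, 1], [-0.1, 0.6, 0.5, 0, 1], [0, 0, 0, 0, 1]]]'

```text
clock: 13.87
position: [684.0, 27.1, 213.9]
ee_rot: [0.754, -0.62, 0.155, -0.151]
contact_force: [-0.9, -0.4, -0.2]
gripper_width: 85.4
```

```bash
python3 st.py 37 0 101
python3 - <<'E'
from h import *
im,d=optics.get_image("side"); cv2.imwrite("pics/side3.png",cv2.resize(im[60:320,220:520],None,fx=2.3,fy=2.3))
s=arm.read_state();M=R.from_quat(s["ee_rot"]).as_matrix();K,Rm,t=cam("side")
for v in ([0,0,0],[0,42.5,-13],[0,-42.5,-13]):
    c=Rm@(s["position"]+M@v)+t; c=K@c/c[2]; print(((c[:2]-[220,60])*2.3).round())
E
```

```text
t 13.8667 p [683.977  27.122 213.94 ] q [ 0.315  0.31  -0.294  0.187 -0.548 -0.26 ] F [-0.851 -0.423 -0.247] w 85.3665067212161
[[ 0.183 -0.888  0.422]
 [-0.982 -0.185  0.035]
 [ 0.047 -0.42  -0.906]]
from hinge 52.599151237922825 0.39189409084442506 103.43959960744363 tilt deg 25.030183560956186
tool shift cm [-0.029  1.519 -0.437]
[339. 267.]
[290. 297.]
[377. 217.]
```

View pics/side3.png

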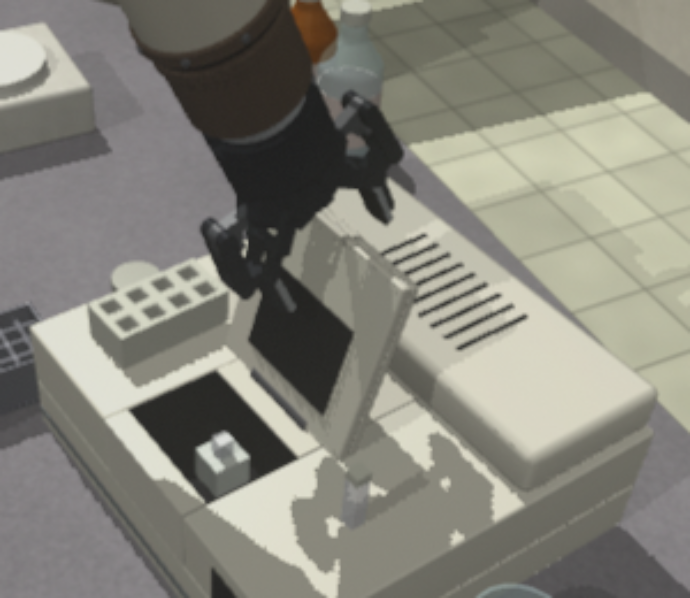

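>>> send_rows --steps '[[[0, 0.9, 0, 0, 1], [0, 0.9, 0, 0, 1], [0, 0.6, 0, 0, 1], [0, 0, 0, 0, 1]]]'

```text
clock: 14.25
position: [665.2, 23.6, 212.2]
ee_rot: [0.753, -0.618, 0.16, -0.156]
contact_force: [-0.1, 0.2, -0.8]
gripper_width: 85.2
```

```bash
cat >> st.py <<'E'
# lid geometry in tool frame
u=lambda v:H+v[0]*ex+np.array([0,0,v[2]])+0*ey
print("a   corner(y rel far face, depth d) | edge(y rel near face: + = past, depth d)")
for a in np.arange(float(sys.argv[4]),float(sys.argv[5]),-0.1) if len(sys.argv)>5 else ():
    c=u([-150*np.cos(a)+16*np.sin(a),0,150*np.sin(a)+16*np.cos(a)]);e=u([-150*np.cos(a),0,150*np.sin(a)])
    c=(c-s["position"]);c-=(c@ey)*ey; e=e-s["position"];e-=(e@ey)*ey
    c=M.T@c;e=M.T@e; print(round(a,2),"corner gap",round(c[1]+42.5,1),"d",round(-13-c[2],1),"| edge gap to near",round(42.5-e[1],1),"d",round(-13-e[2],1))
E
python3 st.py 31.4 0 93.5 1.85 1.3
```

```text
t 14.25 p [665.237  23.601 212.183] q [ 0.319  0.276 -0.36   0.209 -0.504 -0.284] F [-0.073  0.222 -0.766] w 85.1603592404595
[[ 0.184 -0.882  0.434]
 [-0.982 -0.186  0.038]
 [ 0.047 -0.433 -0.9  ]]
from hinge 33.5474511174158 -0.33566934068909404 101.68330528149568 tilt deg 25.822122880637384
tool shift cm [-0.08   0.547  0.642]
a   corner(y rel far face, depth d) | edge(y rel near face: + = past, depth d)
1.85 corner gap 5.2 d 11.2 | edge gap to near 67.9 d 21.9
1.75 corner gap 15.8 d 21.9 | edge gap to near 56.2 d 31.3
1.65 corner gap 27.5 d 31.4 | edge gap to near 43.7 d 39.5
1.55 corner gap 40.1 d 39.8 | edge gap to near 30.4 d 46.4
1.45 corner gap 53.4 d 46.8 | edge gap to near 16.5 d 52.0
1.35 corner gap 67.3 d 52.5 | edge gap to near 2.1 d 56.1
```

>>> send_rows --steps '[[[0, 0.2, 0.6, 0, 1], [0, 0.3, 0.5, 0, 1], [0, 0.8, -0.4, 0, 1], [0, 0.8, -0.4, 0, 1], [0, 0, 0, 0, 1]]]'

```text
clock: 14.67
position: [651.7, 21.1, 206.3]
ee_rot: [0.753, -0.616, 0.164, -0.163]
contact_force: [0.8, -0.4, -0.0]
gripper_width: 85.5
```

```bash
python3 st.py 31.4 0 93.5 1.85 1.3
python3 - <<'E'
from h import *
im,d=optics.get_image("side"); cv2.imwrite("pics/side4.png",cv2.resize(im[60:320,220:520],None,fx=2.3,fy=2.3))
E
```

```text
t 14.6667 p [651.705  21.077 206.251] q [ 0.321  0.255 -0.422  0.236 -0.448 -0.313] F [ 0.759 -0.352 -0.035] w 85.48781576749492
[[ 0.186 -0.874  0.448]
 [-0.981 -0.187  0.042]
 [ 0.047 -0.448 -0.893]]
from hinge 19.79358647674525 -0.8424107324124726 95.75061308474949 tilt deg 26.748437656861835
tool shift cm [-0.049 -0.939  0.72 ]
a   corner(y rel far face, depth d) | edge(y rel near face: + = past, depth d)
1.85 corner gap -10.2 d 9.7 | edge gap to near 83.4 d 20.6
1.75 corner gap 0.3 d 20.6 | edge gap to near 71.9 d 30.2
1.65 corner gap 11.8 d 30.3 | edge gap to near 59.5 d 38.6
1.55 corner gap 24.3 d 38.8 | edge gap to near 46.3 d 45.7
1.45 corner gap 37.5 d 46.1 | edge gap to near 32.5 d 51.5
1.35 corner gap 51.3 d 52.0 | edge gap to near 18.2 d 55.9
```

View pics/side4.png

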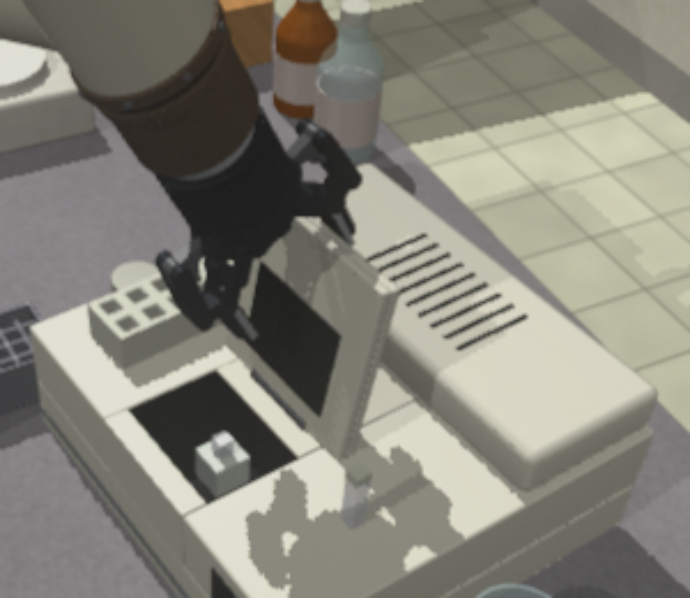

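>>> send_rows --steps '[[[0, 0.8, -0.5, 0, 1], [0, 0.8, -0.5, 0, 1], [0, 0.8, -0.5, 0, 1], [0, 0.7, -0.4, 0, 1]]]'

```text
clock: 15.05
position: [613.7, 14.1, 208.4]
ee_rot: [0.753, -0.617, 0.164, -0.162]
contact_force: [-0.2, 0.5, -0.4]
gripper_width: 85.5
```

```bash
python3 st.py 31.4 0 93.5 1.65 1.2
```

```text
t 15.05 p [613.657  14.104 208.409] q [ 0.331  0.19  -0.51   0.257 -0.43  -0.342] F [-0.229  0.508 -0.441] w 85.53181033536586
[[ 0.186 -0.875  0.446]
 [-0.981 -0.188  0.041]
 [ 0.048 -0.445 -0.894]]
from hinge -18.861020123081882 -2.1457040938991203 97.90910759843857 tilt deg 26.613742395614516
tool shift cm [-0.035 -4.306  2.637]
a   corner(y rel far face, depth d) | edge(y rel near face: + = past, depth d)
1.65 corner gap -21.6 d 11.1 | edge gap to near 93.0 d 19.4
1.55 corner gap -9.2 d 19.6 | edge gap to near 79.8 d 26.5
1.45 corner gap 4.0 d 26.9 | edge gap to near 65.9 d 32.2
1.35 corner gap 17.9 d 32.7 | edge gap to near 51.6 d 36.6
1.25 corner gap 32.3 d 37.2 | edge gap to near 36.9 d 39.4
```

>>> send_rows --steps '[[[0, 0.8, -0.5, 0, 1], [0, 0.5, -0.4, 0, 1], [0, -1.5, -0.8, 0, 1], [0, -2, -0.8, 0, 1]]]'

```text
clock: 15.38
position: [609.8, 13.4, 234.0]
ee_rot: [0.754, -0.619, 0.158, -0.154]
contact_force: [0.3, 0.4, 1.2]
gripper_width: 85.5
```

```bash
python3 st.py 31.4 0 93.5 1.55 0.9
python3 - <<'E'
from h import *
im,d=optics.get_image("side"); cv2.imwrite("pics/side5.png",cv2.resize(im[60:320,220:520],None,fx=2.3,fy=2.3))
E
```

```text
t 15.3833 p [609.768  13.445 234.   ] q [ 0.336  0.163 -0.451  0.213 -0.533 -0.299] F [0.288 0.358 1.221] w 85.48065867856307
[[ 0.184 -0.884  0.43 ]
 [-0.982 -0.187  0.036]
 [ 0.048 -0.429 -0.902]]
from hinge -22.803603310467686 -2.2262497039703986 123.50003176310008 tilt deg 25.55263876567452
tool shift cm [-0.162 -3.614  5.034]
a   corner(y rel far face, depth d) | edge(y rel near face: + = past, depth d)
1.55 corner gap -1.2 d -4.2 | edge gap to near 71.6 d 2.4
1.45 corner gap 12.2 d 2.8 | edge gap to near 57.7 d 7.9
1.35 corner gap 26.2 d 8.4 | edge gap to near 43.2 d 11.9
1.25 corner gap 40.6 d 12.6 | edge gap to near 28.5 d 14.5
1.15 corner gap 55.5 d 15.3 | edge gap to near 13.6 d 15.7
1.05 corner gap 70.5 d 16.5 | edge gap to near -1.4 d 15.3
0.95 corner gap 85.5 d 16.2 | edge gap to near -16.2 d 13.4
```

View pics/side5.png

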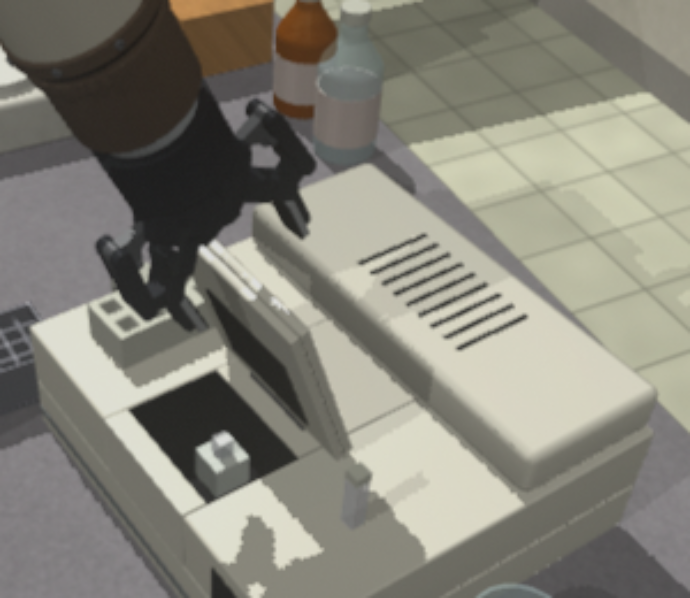

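```bash
cat > lid.py <<'E'
from h import *
def lid(n="side"):
    im,d=optics.get_image(n); P=cloud(n,d)-[632,19,110.5]
    x=P@[.989,.147,0];y=P@[-.147,.989,0];z=P[...,2]
    # points near right side of the lid (y -72..-30), sorted as slab
    m=(d>0)&(y<-35)&(y>-73)&(np.hypot(x,z)<165)&(np.hypot(x,z)>40)&(z>4)&(x<40)
    a=np.arctan2(z[m],-x[m]); r=np.hypot(x[m],z[m])
    return n,m.sum(),np.percentile(a,[5,25,50,75,95]).round(3),"zmax",np.percentile(z[m],98).round(1),"xmin",np.percentile(x[m],2).round(1)
if __name__=="__main__":
    print(lid("side"))
E
python3 lid.py
```

```text
('side', np.int64(522), array([1.206, 1.216, 1.227, 1.258, 1.303]), 'zmax', np.float64(145.4), 'xmin', np.float64(-51.9))
```

>>> send_rows --steps '[[[0, 0, 0, 0, 1], [0, 0, 0, 0, 1]]]'

```text
clock: 15.65
position: [612.0, 14.2, 235.8]
ee_rot: [0.753, -0.619, 0.16, -0.157]
contact_force: [-0.9, -0.1, -0.2]
gripper_width: 85.2
```

```bash
python3 lid.py; python3 st.py 31.4 0 93.5 1.45 0.8
```

```text
('side', np.int64(320), array([1.08 , 1.091, 1.119, 1.152, 1.183]), 'zmax', np.float64(139.2), 'xmin', np.float64(-69.4))
t 15.7 p [611.458  14.087 235.193] q [ 0.336  0.163 -0.45   0.214 -0.53  -0.302] F [-0.841  0.208 -0.681] w 85.37559460625997
[[ 0.183 -0.882  0.434]
 [-0.982 -0.185  0.038]
 [ 0.047 -0.433 -0.9  ]]
from hinge -21.03867645428281 -1.8390785030067192 124.6934438773942 tilt deg 25.810977855615945
tool shift cm [-0.138 -3.378  5.082]
a   corner(y rel far face, depth d) | edge(y rel near face: + = past, depth d)
1.45 corner gap 14.2 d 2.3 | edge gap to near 55.7 d 7.5
1.35 corner gap 28.2 d 8.0 | edge gap to near 41.3 d 11.6
1.25 corner gap 42.6 d 12.2 | edge gap to near 26.5 d 14.3
1.15 corner gap 57.4 d 15.0 | edge gap to near 11.6 d 15.5
1.05 corner gap 72.4 d 16.3 | edge gap to near -3.4 d 15.2
0.95 corner gap 87.5 d 16.1 | edge gap to near -18.2 d 13.4
0.85 corner gap 102.4 d 14.4 | edge gap to near -32.8 d 10.1
```

>>> send_rows --steps '[[[0, 0, 0, 0, 1], [0, 0, 0, 0, 1]]]'

```text
clock: 15.87
position: [609.4, 13.4, 233.0]
ee_rot: [0.753, -0.619, 0.158, -0.154]
contact_force: [0.0, 0.6, 0.6]
gripper_width: 85.1
```

```bash
python3 lid.py; python3 st.py 31.4 0 93.5 1.2 0.8;  python3 - <<'E'
from h import *
im,d=optics.get_image("side"); cv2.imwrite("pics/side6.png",cv2.resize(im[60:320,220:520],None,fx=2.3,fy=2.3))
E
```

```text
('side', np.int64(273), array([1.059, 1.071, 1.099, 1.132, 1.158]), 'zmax', np.float64(137.9), 'xmin', np.float64(-72.3))
t 15.9167 p [609.361  13.357 232.871] q [ 0.336  0.163 -0.454  0.214 -0.53  -0.303] F [-0.434  0.284 -0.321] w 85.2753474617603
[[ 0.183 -0.884  0.43 ]
 [-0.982 -0.185  0.036]
 [ 0.047 -0.429 -0.902]]
from hinge -23.219626930726044 -2.2526787805693975 122.3707803102856 tilt deg 25.550737599952896
tool shift cm [-0.164 -3.7    4.95 ]
a   corner(y rel far face, depth d) | edge(y rel near face: + = past, depth d)
1.2 corner gap 47.2 d 14.9 | edge gap to near 21.9 d 16.1
1.1 corner gap 62.1 d 16.9 | edge gap to near 6.9 d 16.5
1.0 corner gap 77.1 d 17.4 | edge gap to near -8.0 d 15.4
0.9 corner gap 92.2 d 16.3 | edge gap to near -22.7 d 12.7
```

View pics/side6.png

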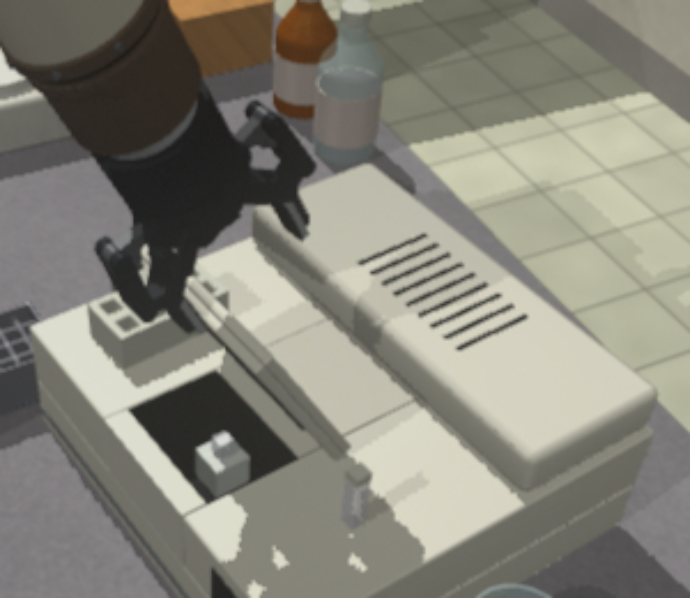

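>>> send_rows --steps '[[[0, 0.5, 0.3, 0, 1], [0, 0.6, 0.3, 0, 1], [0, 0.6, 0.3, 0, 1], [0, 0.6, 0.3, 0, 1], [0, 0.6, 0.3, 0, 1], [0, 0.6, 0.3, 0, 1]]]'

```text
clock: 16.47
position: [584.1, 7.1, 198.7]
ee_rot: [0.753, -0.619, 0.158, -0.154]
contact_force: [-1.0, -0.3, 0.2]
gripper_width: 85.8
```

```bash
python3 lid.py; python3 st.py 31.4 0 93.5 1.05 0.6
```

```text
('side', np.int64(598), array([0.814, 0.873, 0.924, 0.998, 1.165]), 'zmax', np.float64(116.7), 'xmin', np.float64(-102.8))
t 16.5167 p [582.313   6.443 196.892] q [ 0.336  0.157 -0.582  0.269 -0.415 -0.366] F [-1.839  0.272 -2.133] w 85.50232503478861
[[ 0.182 -0.886  0.427]
 [-0.982 -0.184  0.036]
 [ 0.047 -0.426 -0.904]]
from hinge -50.986434074939275 -5.1153606009264925 86.3919018017724 tilt deg 25.349351702969287
tool shift cm [-0.186 -7.772  2.864]
a   corner(y rel far face, depth d) | edge(y rel near face: + = past, depth d)
1.05 corner gap 29.3 d 37.9 | edge gap to near 39.8 d 36.6
0.95 corner gap 44.4 d 37.5 | edge gap to near 24.9 d 34.7
0.85 corner gap 59.3 d 35.7 | edge gap to near 10.3 d 31.3
0.75 corner gap 74.0 d 32.3 | edge gap to near -3.8 d 26.4
0.65 corner gap 88.3 d 27.6 | edge gap to near -17.4 d 20.2
```

>>> send_rows --steps '[[[0, 0.4, 0, 0, 1], [0, 0.5, 0, 0, 1], [0, 0.5, 0, 0, 1], [0, 0.5, 0, 0, 1], [0, 0.4, 0, 0, 1]]]'

```text
clock: 16.93
position: [560.1, 1.9, 185.7]
ee_rot: [0.753, -0.62, 0.157, -0.153]
contact_force: [-0.8, -0.8, -1.8]
gripper_width: 85.3
```

```bash
python3 lid.py; python3 st.py 31.4 0 93.5 0.8 0.3
```

```text
('side', np.int64(883), array([0.617, 0.697, 0.736, 0.811, 0.967]), 'zmax', np.float64(94.1), 'xmin', np.float64(-121.6))
t 16.9833 p [559.088   1.476 185.04 ] q [ 0.339  0.132 -0.66   0.307 -0.367 -0.409] F [-1.565 -0.197 -1.767] w 85.58214125301025
[[ 0.182 -0.887  0.425]
 [-0.982 -0.184  0.035]
 [ 0.047 -0.424 -0.904]]
from hinge -74.68592993574276 -6.6127116690316115 74.54021147397256 tilt deg 25.245486907522064
tool shift cm [ -0.196 -10.431   2.782]
a   corner(y rel far face, depth d) | edge(y rel near face: + = past, depth d)
0.8 corner gap 40.3 d 34.8 | edge gap to near 29.6 d 29.6
0.7 corner gap 54.8 d 30.7 | edge gap to near 15.7 d 24.0
0.6 corner gap 68.8 d 25.2 | edge gap to near 2.4 d 17.1
0.5 corner gap 82.2 d 18.3 | edge gap to near -10.1 d 8.9
0.4 corner gap 94.8 d 10.1 | edge gap to near -21.7 d -0.6
```

>>> send_rows --steps '[[[0, 0.4, 0.25, 0, 1], [0, 0.4, 0.3, 0, 1], [0, 0.4, 0.3, 0, 1], [0, 0.4, 0.3, 0, 1], [0, 0.4, 0.3, 0, 1]]]'

```text
clock: 17.4
position: [547.2, -1.1, 162.9]
ee_rot: [0.753, -0.62, 0.157, -0.154]
contact_force: [0.3, 0.3, -1.2]
gripper_width: 85.6
```

```bash
python3 lid.py; python3 st.py 31.4 0 93.5 0.6 0.05
```

```text
('side', np.int64(1083), array([0.445, 0.52 , 0.557, 0.633, 0.776]), 'zmax', np.float64(71.8), 'xmin', np.float64(-134.5))
t 17.45 p [545.811  -1.745 161.43 ] q [ 0.329  0.141 -0.75   0.398 -0.271 -0.498] F [-1.881 -0.018 -2.055] w 85.4681250084873
[[ 0.182 -0.887  0.425]
 [-0.982 -0.184  0.036]
 [ 0.047 -0.424 -0.905]]
from hinge -88.29054726741722 -7.847349462295069 50.92961765883658 tilt deg 25.242319625270696
tool shift cm [ -0.162 -12.669   1.222]
a   corner(y rel far face, depth d) | edge(y rel near face: + = past, depth d)
0.6 corner gap 46.5 d 40.7 | edge gap to near 24.7 d 32.6
0.5 corner gap 59.9 d 33.9 | edge gap to near 12.2 d 24.4
0.4 corner gap 72.5 d 25.7 | edge gap to near 0.6 d 15.0
0.3 corner gap 84.3 d 16.2 | edge gap to near -10.0 d 4.4
0.2 corner gap 95.0 d 5.7 | edge gap to near -19.5 d -7.1
0.1 corner gap 104.6 d -5.9 | edge gap to near -27.8 d -19.6
```

>>> send_rows --steps '[[[0, 0.35, 0.3, 0, 1], [0, 0.35, 0.35, 0, 1], [0, 0.35, 0.35, 0, 1], [0, 0.35, 0.35, 0, 1]]]'

```text
clock: 17.78
position: [539.0, -3.3, 142.0]
ee_rot: [0.754, -0.62, 0.156, -0.153]
contact_force: [-0.0, -0.9, -0.6]
gripper_width: 85.3
```

```bash
python3 lid.py; python3 st.py 31.4 0 93.5 0.4 -0.05
```

```text
('side', np.int64(1210), array([0.293, 0.36 , 0.398, 0.472, 0.614]), 'zmax', np.float64(49.7), 'xmin', np.float64(-142.0))
t 17.8333 p [537.554  -3.988 140.514] q [ 0.299  0.158 -0.839  0.562 -0.17  -0.641] F [-2.031 -0.804 -3.115] w 85.52131292797459
[[ 0.183 -0.888  0.422]
 [-0.982 -0.185  0.035]
 [ 0.047 -0.421 -0.906]]
from hinge -96.7860744381645 -8.851400516413142 30.013902333172467 tilt deg 25.05693981240737
tool shift cm [ -0.124 -14.328  -0.357]
a   corner(y rel far face, depth d) | edge(y rel near face: + = past, depth d)
0.4 corner gap 56.1 d 40.9 | edge gap to near 17.0 d 30.2
0.3 corner gap 67.9 d 31.5 | edge gap to near 6.4 d 19.6
0.2 corner gap 78.6 d 20.9 | edge gap to near -3.0 d 8.0
0.1 corner gap 88.2 d 9.3 | edge gap to near -11.3 d -4.5
0.0 corner gap 96.6 d -3.2 | edge gap to near -18.3 d -17.7
```

>>> send_rows --steps '[[[0, 0.3, 0.35, 0, 1], [0, 0.3, 0.35, 0, 1]]]'

```text
clock: 18.0
position: [535.2, -6.1, 134.2]
ee_rot: [0.755, -0.62, 0.152, -0.15]
contact_force: [-1.8, 0.7, -1.2]
gripper_width: 85.3
```

```bash
python3 lid.py; python3 st.py 31.4 0 93.5 0.3 -0.05
```

```text
('side', np.int64(1248), array([0.229, 0.281, 0.317, 0.389, 0.527]), 'zmax', np.float64(38.6), 'xmin', np.float64(-144.5))
t 18.05 p [535.228  -6.204 133.983] q [ 0.294  0.167 -0.845  0.555 -0.161 -0.631] F [-1.317 -0.401 -1.166] w 85.50196934530672
[[ 0.184 -0.891  0.415]
 [-0.982 -0.185  0.037]
 [ 0.044 -0.414 -0.909]]
from hinge -99.41265824487805 -10.7017052784494 23.483100803013997 tilt deg 24.61122996689484
tool shift cm [ -0.275 -14.844  -0.953]
a   corner(y rel far face, depth d) | edge(y rel near face: + = past, depth d)
0.3 corner gap 63.1 d 36.1 | edge gap to near 11.3 d 24.2
0.2 corner gap 73.7 d 25.5 | edge gap to near 1.9 d 12.5
0.1 corner gap 83.2 d 13.8 | edge gap to near -6.3 d -0.0
-0.0 corner gap 91.5 d 1.2 | edge gap to near -13.2 d -13.3
```

>>> send_rows --steps '[[[0, 0.3, 0.45, 0, 1], [0, 0.3, 0.45, 0, 1], [0, 0.3, 0.45, 0, 1]]]'

```text
clock: 18.3
position: [534.4, -8.9, 124.6]
ee_rot: [0.756, -0.621, 0.145, -0.148]
contact_force: [-2.7, 0.7, -1.5]
gripper_width: 85.5
```

```bash
python3 lid.py; python3 st.py 31.4 0 93.5 0.3 -0.05
```

```text
('side', np.int64(1277), array([0.176, 0.215, 0.255, 0.331, 0.463]), 'zmax', np.float64(29.5), 'xmin', np.float64(-146.0))
t 18.35 p [534.325  -9.061 124.02 ] q [ 0.294  0.187 -0.831  0.49  -0.161 -0.568] F [-1.811  0.387 -0.985] w 85.47904643861538
[[ 0.186 -0.896  0.403]
 [-0.982 -0.185  0.043]
 [ 0.036 -0.404 -0.914]]
from hinge -100.72543757757505 -13.394380664733598 13.520433916762272 tilt deg 23.901236321342417
tool shift cm [ -0.526 -15.367  -1.985]
a   corner(y rel far face, depth d) | edge(y rel near face: + = past, depth d)
0.3 corner gap 58.4 d 44.4 | edge gap to near 16.1 d 32.4
0.2 corner gap 68.9 d 33.7 | edge gap to near 6.8 d 20.6
0.1 corner gap 78.3 d 21.9 | edge gap to near -1.2 d 8.0
-0.0 corner gap 86.5 d 9.2 | edge gap to near -7.9 d -5.4
```

>>> send_rows --steps '[[[-0.1, 0.25, 0.45, 0, 1], [-0.1, 0.25, 0.4, 0, 1]]]'

```text
clock: 18.52
position: [533.9, -9.0, 118.0]
ee_rot: [0.757, -0.621, 0.141, -0.146]
contact_force: [-2.0, 0.2, -1.7]
gripper_width: 85.5
```

```bash
python3 lid.py; python3 st.py 31.4 0 93.5 0.15 -0.08
```

```text
('side', np.int64(1287), array([0.138, 0.174, 0.212, 0.283, 0.409]), 'zmax', np.float64(23.8), 'xmin', np.float64(-146.3))
t 18.5667 p [533.914  -8.967 117.632] q [ 0.296  0.199 -0.824  0.457 -0.161 -0.538] F [-1.417  0.35  -1.391] w 85.25729198561395
[[ 0.188 -0.899  0.395]
 [-0.982 -0.185  0.047]
 [ 0.031 -0.396 -0.918]]
from hinge -101.11837732085553 -13.240330095579475 7.131913835581699 tilt deg 23.414804662308594
tool shift cm [ -0.504 -15.638  -2.677]
a   corner(y rel far face, depth d) | edge(y rel near face: + = past, depth d)
0.15 corner gap 71.2 d 33.3 | edge gap to near 5.3 d 19.8
0.05 corner gap 79.9 d 21.0 | edge gap to near -2.0 d 6.7
-0.05 corner gap 87.3 d 7.9 | edge gap to near -7.9 d -7.1
```

>>> send_rows --steps '[[[-0.1, 0.2, 0.35, 0, 1], [-0.1, 0.2, 0.35, 0, 1]]]'

```text
clock: 18.73
position: [533.7, -8.7, 112.7]
ee_rot: [0.757, -0.622, 0.137, -0.145]
contact_force: [-1.6, -0.9, -1.7]
gripper_width: 85.6
```

```bash
python3 lid.py; python3 st.py 31.4 0 93.5 0.1 -0.08;  python3 - <<'E'
from h import *
im,d=optics.get_image("side"); cv2.imwrite("pics/side7.png",cv2.resize(im[80:340,200:500],None,fx=2.3,fy=2.3))
E
```

```text
('side', np.int64(1300), array([0.112, 0.14 , 0.179, 0.25 , 0.382]), 'zmax', np.float64(19.8), 'xmin', np.float64(-146.9))
t 18.7833 p [533.63   -8.652 112.344] q [ 0.298  0.21  -0.818  0.431 -0.161 -0.515] F [-1.337 -0.294 -1.551] w 85.5322530511116
[[ 0.19  -0.902  0.388]
 [-0.981 -0.185  0.049]
 [ 0.027 -0.39  -0.92 ]]
from hinge -101.35299814723118 -12.887584566490627 1.8442737677047205 tilt deg 23.015581653595834
tool shift cm [ -0.463 -15.846  -3.257]
a   corner(y rel far face, depth d) | edge(y rel near face: + = past, depth d)
0.1 corner gap 73.7 d 31.8 | edge gap to near 3.6 d 17.8
0.0 corner gap 81.7 d 19.0 | edge gap to near -2.9 d 4.3
```

View pics/side7.png

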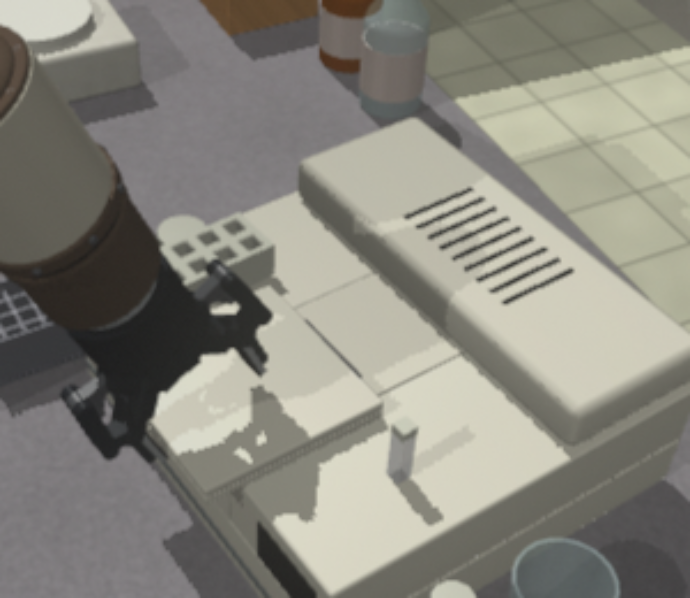

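>>> send_rows --steps '[[[-0.1, 0.15, 0.3, 0, 1], [-0.1, 0.15, 0.3, 0, 1]]]'

```text
clock: 19.0
position: [534.2, -7.7, 109.1]
ee_rot: [0.758, -0.621, 0.135, -0.145]
contact_force: [-0.7, -0.7, 0.6]
gripper_width: 85.4
```

```bash
python3 lid.py; python3 st.py 31.4 0 93.5 0.05 -0.08
```

```text
('side', np.int64(1294), array([0.105, 0.133, 0.17 , 0.242, 0.369]), 'zmax', np.float64(18.9), 'xmin', np.float64(-146.8))
t 19.05 p [534.367  -7.578 108.854] q [ 0.301  0.219 -0.812  0.411 -0.16  -0.497] F [-0.739 -0.177 -0.341] w 85.53422388870432
[[ 0.191 -0.903  0.384]
 [-0.981 -0.185  0.053]
 [ 0.024 -0.387 -0.922]]
from hinge -100.46583416083207 -11.933222923174577 -1.6464758607491774 tilt deg 22.83129081635664
tool shift cm [ -0.373 -15.885  -3.658]
a   corner(y rel far face, depth d) | edge(y rel near face: + = past, depth d)
0.05 corner gap 77.4 d 29.0 | edge gap to near 0.6 d 14.6
-0.05 corner gap 84.7 d 15.8 | edge gap to near -5.2 d 0.7
```

>>> send_rows --steps '[[[-0.1, 0.2, 0.3, 0, 1], [-0.1, 0.2, 0.3, 0, 1]]]'

```text
clock: 19.22
position: [535.1, -6.2, 105.8]
ee_rot: [0.759, -0.621, 0.132, -0.146]
contact_force: [0.4, 0.5, 0.9]
gripper_width: 85.5
```

```bash
cat > top.py <<'E'
from h import *
for n in("side","top"):
    im,d=optics.get_image(n); P=cloud(n,d)-[632,19,110.5]
    x=P@[.989,.147,0];y=P@[-.147,.989,0];z=P[...,2]
    o=[]
    for x0 in(-140,-125,-110,-90,-70,-50,-30,-15):
        m=(d>0)&(abs(x-x0)<6)&(y<-45)&(y>-70)&(z>-5)&(z<60); o.append((x0,int(m.sum()),round(float(np.median(z[m])),1) if m.sum() else None))
    m=(d>0)&(abs(x+60)<50)&(y<-85)&(y>-110)&(abs(z)<20); print(n,o,"deck",np.median(z[m]).round(2))
E
python3 lid.py; python3 top.py; python3 st.py 31.4 0 93.5 0.05 -0.08
```

```text
('side', np.int64(1285), array([0.106, 0.132, 0.172, 0.241, 0.374]), 'zmax', np.float64(18.9), 'xmin', np.float64(-146.8))
side [(-140, 101, 16.4), (-125, 93, 16.2), (-110, 91, 16.7), (-90, 91, 16.4), (-70, 88, 16.5), (-50, 82, 16.5), (-30, 86, 16.5), (-15, 81, 16.4)] deck -0.08
top [(-140, 40, 15.5), (-125, 59, 15.3), (-110, 61, 14.5), (-90, 62, 15.1), (-70, 62, 15.0), (-50, 62, 14.7), (-30, 61, 15.4), (-15, 60, 14.9)] deck -1.61
t 19.3667 p [534.925  -6.273 105.61 ] q [ 0.304  0.226 -0.804  0.384 -0.16  -0.472] F [ 0.298 -0.484 -0.635] w 85.44260882741425
[[ 0.194 -0.904  0.382]
 [-0.981 -0.186  0.057]
 [ 0.019 -0.386 -0.922]]
from hinge -99.72228113886653 -10.72448038432079 -4.890305930838991 tilt deg 22.70709255469349
tool shift cm [ -0.256 -15.929  -4.014]
a   corner(y rel far face, depth d) | edge(y rel near face: + = past, depth d)
0.05 corner gap 76.9 d 32.2 | edge gap to near 1.2 d 17.7
-0.05 corner gap 84.2 d 19.0 | edge gap to near -4.6 d 3.9
```

>>> send_rows --steps '[[[0, 0.5, -0.2, 0, 1], [0, 0.6, -0.25, 0, 1], [0, 0.6, -0.25, 0, 1]]]'

```text
clock: 19.62
position: [517.8, -10.1, 107.9]
ee_rot: [0.759, -0.621, 0.131, -0.146]
contact_force: [-0.4, -0.9, 0.3]
gripper_width: 85.5
```

```bash
python3 top.py|cut -c1-120; python3 st.py 31.4 0 93.5 0.05 -0.08
```

```text
side [(-140, 100, 16.2), (-125, 91, 16.4), (-110, 90, 16.6), (-90, 87, 16.5), (-70, 86, 16.5), (-50, 85, 16.4), (-30, 77
top [(-140, 63, 14.9), (-125, 64, 14.8), (-110, 64, 15.6), (-90, 62, 15.0), (-70, 61, 14.7), (-50, 63, 14.9), (-30, 57, 
t 19.7167 p [516.887 -10.406 107.793] q [ 0.307  0.196 -0.834  0.369 -0.161 -0.461] F [ 0.114 -0.191 -0.006] w 85.55359925944211
[[ 0.195 -0.904  0.379]
 [-0.981 -0.187  0.06 ]
 [ 0.017 -0.384 -0.923]]
from hinge -118.16924812844043 -12.160684316321017 -2.7071485592296796 tilt deg 22.590041429545348
tool shift cm [ -0.321 -17.546  -3.133]
a   corner(y rel far face, depth d) | edge(y rel near face: + = past, depth d)
0.05 corner gap 60.9 d 23.0 | edge gap to near 17.3 d 8.6
-0.05 corner gap 68.1 d 9.8 | edge gap to near 11.5 d -5.3
```

>>> send_rows --steps '[[[0, 0.2, -2, 0, 1], [0, 0.2, -3, 0, 1], [0, 0.2, -3, 0, 1], [0, 0, -3, 0, 1], [0, 0, -3, 0, 1], [0, 0, 0, 0, 1], [0, 0, 0, 0, 1]]]'

```text
clock: 20.3
position: [454.1, -20.3, 240.3]
ee_rot: [0.76, -0.62, 0.129, -0.146]
contact_force: [-0.1, 0.4, -0.6]
gripper_width: 85.2
```

```bash
python3 top.py; python3 st.py
python3 - <<'E'
from h import *
im,d=optics.get_image("side"); P=cloud("side",d); Q=np.load("side0.npy")
cv2.imwrite("pics/side8.png",im)
a=cv2.imread("pics/side0.png")
# bystander crops: image shift vs start
for n,(x0,y0,x1,y1) in dict(rack=(255,165,325,220),cuv=(362,255,390,292),bottle=(365,330,420,405),beaker=(418,312,472,378),tip=(182,192,240,245),pip=(285,350,400,478),jar=(266,170,290,186)).items():
    print(n,float(np.abs(im[y0:y1,x0:x1].astype(int)-a[y0:y1,x0:x1]).mean().round(1)))
E
```

```text
side [(-140, 100, 16.3), (-125, 93, 16.4), (-110, 86, 16.7), (-90, 86, 16.5), (-70, 91, 16.4), (-50, 81, 16.5), (-30, 84, 16.4), (-15, 79, 16.3)] deck -0.02
top [(-140, 63, 14.9), (-125, 62, 15.1), (-110, 63, 15.1), (-90, 62, 15.2), (-70, 63, 14.4), (-50, 63, 15.0), (-30, 60, 15.1), (-15, 61, 15.2)] deck -1.7
t 20.4 p [454.296 -20.434 239.276] q [ 0.366 -0.11  -0.673  0.132 -0.628 -0.256] F [ 0.073 -0.095  0.579] w 85.61696402511002
[[ 0.197 -0.905  0.376]
 [-0.98  -0.188  0.061]
 [ 0.016 -0.38  -0.925]]
from hinge -181.5456648501403 -12.877562608284851 128.77610053514894 tilt deg 22.37381075898496
a   corner(y rel far face, depth d) | edge(y rel near face: + = past, depth d)
rack 19.9
cuv 32.5
bottle 1.6
beaker 2.1
tip 30.3
pip 11.7
jar 12.0
```

View pics/side8.png

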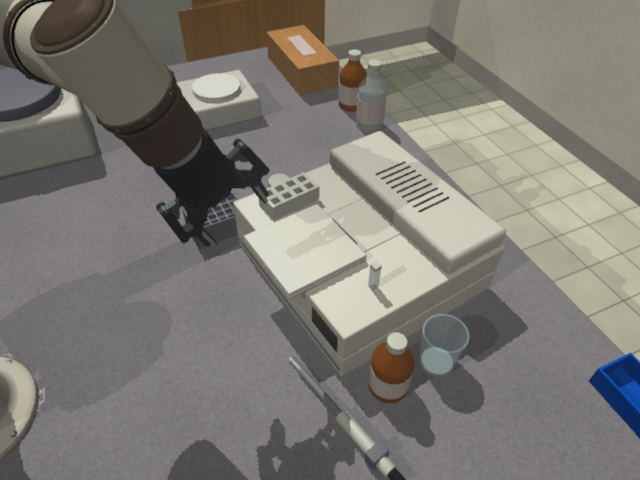

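```bash
python3 -c "
from bench import job; print(job.job_done())"
```

```text
the job is handed in; nothing more can be done
None
```

The lid is shut and the job is handed in at about 20.4 s of the 45 s allowed.

**What I did:**
- The moves can't tilt the tool directly. I pushed it against the reach and joint limits in free space until it leaned about 20–25° forward, so a finger could get under the lid.
- With the gripper fully open, one finger behind the lid and one in front, the rear finger nudged the lid past upright.
- The front finger caught it at about 1.06 rad and lowered it slowly to shut. That finger then backed off and the arm lifted away. The gripper stayed open throughout, so the lid was never pinched.

**Last checks:**
- **Lid:** it lies flat, its top 16.3–16.7 mm above the deck from hinge to free edge in the side camera, against 16 mm nominal. The top camera agrees, about 16.7 mm above its own deck reading. The lid height did not change as the finger left.
- **Forces:** the readings I took during the catch and lowering stayed under about 4 N. I read these between moves, so a brief peak could have been missed.
- **Other objects:** all seven look unmoved in the final picture. The bottle and beaker also matched the first picture numerically. For the other five that comparison showed differences; I put these down to shadows and the arm blocking the view, and judged them by eye.
- **Joints:** joint 5 sat on its −0.16 rad limit during parts of the tilting and the last part of the lowering, with readings as far as −0.162. I can't tell whether that counts as passing its range.

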